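# Slide the valve plate under the test bridge and start the test

### The job

Push the blue valve plate flat along the bench, in under the low test bridge, until its leading edge sits square against the red stop on the far side; do not grip it, lift it or tip it. Then, with the plate home, press the green start button fully down and let it spring back. Leave the other things on the bench where they are, and finish clear of everything.

Things in the scene. Friction and masses are not known exactly. Their poses are not given: they have to be found in the camera images.
- valve_plate: loose blue plate flat on the bench, 110 (its own x) by 80 (its y) by 14 mm thick, 0.23 to 0.43 kg; dark circles are surface marks. Origin at the centre of its underside, z up. Its +x short edge is the leading edge: it starts outside the entry, that edge turned roughly towards the bridge (within about 17 degrees).
- test_bridge: fixed fixture. Origin on the bench under the middle of the bridge, z up; +x is the way the plate goes in (roughly world +y, within about 20 degrees). Aluminium beam x -25 to +25, y -68 to +68 mm, underside 18 and top 40 mm above the bench. Between its dark legs, which run on to the stop, the clear channel is 96 mm wide (y -48 to +48).
- bridge_entry (a point): middle of the channel mouth, on the bench, bridge frame (-25, 0, 0) mm; axes as the bridge. Two dark 14 mm high wings flare out from here to about x -56, y +-72 mm in the bridge frame. When home, the plate's trailing edge still sticks out 40 mm from this mouth.
- bridge_stop (a point): middle of the foot of the red stop's face, bridge frame (45, 0, 0) mm; axes as the bridge. The bar is 22 mm high. With the plate home its origin lies at x -10 mm in the bridge frame. A dial gauge stands on the stop (bridge frame x 27 to 83, y 33 to 56 mm, up to 106 mm high).
- start_button (a joint): travel of the green button, m: 0 released, 0.006 fully down; springs back; 5 N holds it fully down
- start_button_top (a point): centre of the top face of the round green button (diameter 36 mm) on its grey housing, which stands on the bench at the robot's left; it is pressed straight down. Top face 22 mm above the bench when released; housing 52 mm across, 12 mm high
- cartridge_1: bystander: stepped aluminium valve cartridge standing upright, diameter 30, height 58 mm; origin at the centre of its underside
- cartridge_2: bystander: stepped steel valve cartridge standing upright, diameter 30, height 58 mm; origin at the centre of its underside
- brass_fitting: bystander: brass fitting standing upright, diameter 32, height 40 mm; origin at the centre of its underside
- grease_jar: bystander: small closed jar with red lid, diameter 52, height 55 mm; origin at the centre of its underside
- screwdriver: bystander: screwdriver with red handle lying on the bench; about 200 mm long along its own x
- spare_gauge: bystander: round dial gauge lying on its back, diameter 62, height 22 mm, with a short brass stem towards its own -x; origin at the centre of its underside
Things that resemble listed ones, but are neither listed nor needed, are in the scene too. Of the things that look like the part that bears start_button, the middle-sized one is meant. What is shaped like the valve_plate but pink or turquoise is not meant.

How it is judged:
On the way, in this order (a step that is already met when the one before it is completed fails the run):
1. the plate lies home under the bridge, square against the stop (x of valve_plate in the frame of test_bridge between -0.014 and -0.004 m and y of valve_plate in the frame of test_bridge between -0.014 and 0.014 m and angle between the x axis of valve_plate and the x axis of test_bridge, either way round below 0.06 rad and angle between valve_plate's own z axis and vertical below 0.04 rad), for 0.2 s.
2. the green button is pressed down with the plate home (all of step 1 and value of joint start_button above 0.0045 m), for 0.05 s.
At the end, for the whole second after the job is handed in: the plate lies flat and at rest under the bridge, its leading edge within 4 mm of the stop and square to it within 0.06 rad (3.4 degrees), and the button, having been pressed past 4.5 of its 6 mm, is back up (under 1.5 mm) (all of step 1 and value of joint start_button below 0.0015 m and linear speed of valve_plate below 0.01 m/s); the robot touches nothing.
It fails at once if the plate is lifted off the bench (by more than 6 mm) (height (world z) of valve_plate above 0.006 m).
It fails at once if the plate is tipped (by more than 0.12 rad) (angle between valve_plate's own z axis and vertical above 0.12 rad).
It fails at once if the button is pressed while the plate is not home (value of joint start_button above 0.003 m and not (x of valve_plate in the frame of test_bridge between -0.014 and -0.004 m and y of valve_plate in the frame of test_bridge between -0.014 and 0.014 m and angle between the x axis of valve_plate and the x axis of test_bridge, either way round below 0.06 rad and angle between valve_plate's own z axis and vertical below 0.04 rad)).
It fails at once if a bystander is moved by more than 25 mm or knocked over (distance of any of cartridge_1, cartridge_2, brass_fitting, grease_jar, screwdriver, spare_gauge from where it was at the start of the episode above 0.025 m or angle between any of cartridge_1, cartridge_2, brass_fitting, grease_jar, spare_gauge's own z axis and vertical above 0.5 rad).
It also fails if it takes over 64 s, if anything falls off the work surface, if the arm or the gripper's body presses on something with over 40 N, if the wrist force passes 120 N, or if a joint passes its speed limit or range.

### The arm

A 6-joint arm with a two-finger parallel gripper is mounted at the origin on the work surface. World frame = base frame: x ahead of the robot, y to its left, z up, the work surface at z = 0. Lengths are in m, angles in rad, forces in N, time in s.
With the tool pointing down it reaches from about 0.35 to 0.775 m from the base axis. Payload 5.5 kg.
Tool frame: the origin (TCP) lies between the finger pads; the fingertips stand 17 mm ahead of it and the grasp point (between the pads) lies 2 mm behind it (env.finger_overhang is the distance from the TCP to the fingertips, in m); z points along the fingers, y is the line along which they close (so a half turn about z gives the same grasp; the last joint's range is limited). The gripper opens to 85 mm and grips with 20 to 120 N. Pads are 22 mm wide; open, the fingers measure 114 mm over their backs; the gripper's body (76 mm by 85 mm) begins 54 mm behind the grasp point. The pads swing forward as they close: fully open they stand 13 mm farther back than shut.
Start: joints at [-1.457, 0.313, 0.046, 1.304, 0, 1.431], TCP at [0.144, -0.557, 0.248] pointing down, gripper open.
Joint ranges: [-2.76, 2.76], [-0.86, 1.69], [-1.03, 1.26], [-2.2, 2.34], [-1.47, 1.5], [-3.14, 3.14]. Speed limits (rad/s): [2.57, 2.57, 3.14, 3.14, 3.14, 3.14].

### API

Orientations are given as a unit quaternion [w, x, y, z].
In Python, from workcell import env gives the robot as it stands. The module is installed in compiled form; this text tells all that it offers.
- The arm moves only by the shell command python3 -m pendant 'ROWS' [FORCE]. ROWS is JSON, a list of rows, each a list of 5 numbers: the gripper's target within -1 to 1 (fully open at 1, half-way at 0, shut at -1), then the shift along the tool's x, y, z in m, then the turn about the tool's z in rad. A call has 1 to 8 rows; each row shifts and turns the commanded pose from where the row before left it, along the tool's axes as they then stand; what a row does not reach is not made up. A row lasts 1/8 s, in which the tool goes at most 62.5 mm and 10.7 degrees, less where a joint would pass 70% of its speed; a pose out of reach is approached as far as the arm can. A call with a gripper value outside its range is refused whole. The fingers move at their own pace and stop on an object; FORCE is the grip in N (left out, the last holds). Time passes only in rows, so rows that do not move let the fingers close. It gives the time, the measured TCP pose, the force, the opening and the grip force at its end, in the units of the state.
- env.get_state(): the state, without advancing time (a new reading comes with each control period).
- env.read_camera(name): name is "scene" or "top"; returns the picture (480x640x3 uint8, red, green, blue); there is no depth.
- env.calibration(name): a dict with "K" (3x3 intrinsics, pixels), "T" (4x4, takes a point from camera to world coordinates). Camera axes: x right, y down, z forward; pixel columns grow to the right and rows downward; lengths in m; the calibration is good to about 2 mm. A picture is of the moment at which its call begins. calibration takes no time and is no camera call.
- env.hand_in(): hands the job in; it is judged then, once.
Trained networks look in the newest picture that a camera, given by its name, has taken for a name from the list of things; names that differ only in an ending like _2 or _b are one class to them, and where a whole thing is asked for, a point or a joint stands for the part that bears it (a point fixed in the world has none). Each returns a list of dicts, best first, with "score" (0 to 1); they miss things now and then, are a little off and sometimes report something else, mostly with a low value. They report only what shows in the picture. A call takes as long as a camera call. They do not tell look-alikes from the thing itself.
- env.recognise(camera, label): "centre" ([column, row] in pixels, amid what is visible of it).
The state is a dict: "clock": time; "joint_pos": joint angles; "qvel": joint speeds; "tau": joint torques, N m; "tcp_pos": TCP position; "orientation": TCP orientation; "wrist_force": force on the tool from outside, world axes, zero at the start; "ft_torque": the same for the moment, N m; "finger_gap": finger opening in m; "grip_force": force on a finger pad.
Only numpy, scipy, OpenCV 4.12 (cv2) and the standard library are available. Lean on these libraries where they do the work, as an engineer would, in place of code of your own. Each camera call takes 0.05 s, during which the arm holds its last target. There are 200 camera calls.

## Working session

There is one attempt and no reset: what is moved stays moved. The work goes in short steps, Python scripts to look and compute and a shell command to move; the robot and the scene stay as the last step left them, time stands still between calls to the robot, and variables do not carry over. Pictures are saved under pics/ and viewed, at most 10 in all, crops included, and the job is handed in when it is done.

```bash
mkdir -p pics; ls; cat > h.py <<'E'
from workcell import env
import numpy as np, cv2
def shot(cam,name=None):
    im=env.read_camera(cam)
    if name: cv2.imwrite('pics/'+name,im[:,:,::-1])
    return im
def ray(cam,px,z):
    c=env.calibration(cam);K=np.array(c['K']);T=np.array(c['T'])
    d=T[:3,:3]@np.linalg.solve(K,[px[0],px[1],1]);o=T[:3,3]
    return o+d*(z-o[2])/d[2]
def proj(cam,p):
    c=env.calibration(cam);K=np.array(c['K']);T=np.array(c['T'])
    q=K@(T[:3,:3].T@(np.array(p)-T[:3,3]));return q[:2]/q[2]
E
python3 - <<'E'
from h import *
shot('top','top1.png');shot('scene','scene1.png')
for c in('top','scene'):
    print(c,np.round(env.calibration(c)['T'],3).tolist())
for l in['valve_plate','test_bridge','start_button','cartridge_1','brass_fitting','grease_jar','screwdriver','spare_gauge']:
    for r in env.recognise('top',l)[:4]: print(l,np.round(r['centre']),round(r['score'],2),np.round(ray('top',r['centre'],0.014),3))
s=env.get_state();print(s['clock'],s['tcp_pos'],s['orientation'],s['finger_gap'])
E
```

```text
pics
top [[0.003, -0.997, 0.082, 0.48], [-1.0, -0.004, -0.008, -0.003], [0.008, -0.082, -0.997, 1.246], [0.0, 0.0, 0.0, 1.0]]
scene [[-0.855, 0.371, -0.364, 0.973], [0.519, 0.591, -0.618, 0.687], [-0.014, -0.716, -0.697, 0.826], [0.0, 0.0, 0.0, 1.0]]
valve_plate [262. 183.] 0.86 [0.718 0.125 0.014]
valve_plate [375. 262.] 0.81 [ 0.524 -0.155  0.014]
valve_plate [394. 338.] 0.58 [ 0.338 -0.199  0.014]
valve_plate [302. 258.] 0.25 [0.533 0.024 0.014]
test_bridge [298. 257.] 0.87 [0.534 0.033 0.014]
start_button [183. 314.] 0.87 [0.395 0.312 0.014]
start_button [178. 268.] 0.67 [0.508 0.328 0.014]
cartridge_1 [330. 198.] 0.5 [ 0.681 -0.044  0.014]
cartridge_1 [281. 315.] 0.43 [0.393 0.075 0.014]
grease_jar [476. 236.] 0.69 [ 0.588 -0.406  0.014]
screwdriver [479. 335.] 0.87 [ 0.348 -0.407  0.014]
spare_gauge [432. 183.] 0.64 [ 0.721 -0.3    0.014]
0.5 [ 0.14436835 -0.55661987  0.24829632] [ 3.45405859e-05  9.91958714e-01  1.26561877e-01 -3.12306666e-07] 0.08500449940475256
```

View pics/top1.png

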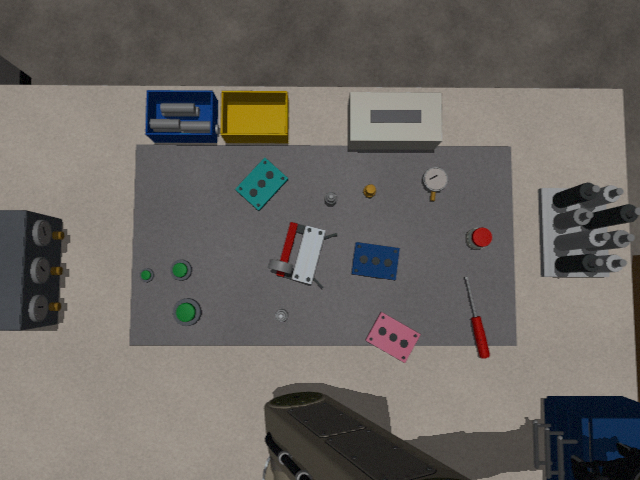

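View pics/scene1.png

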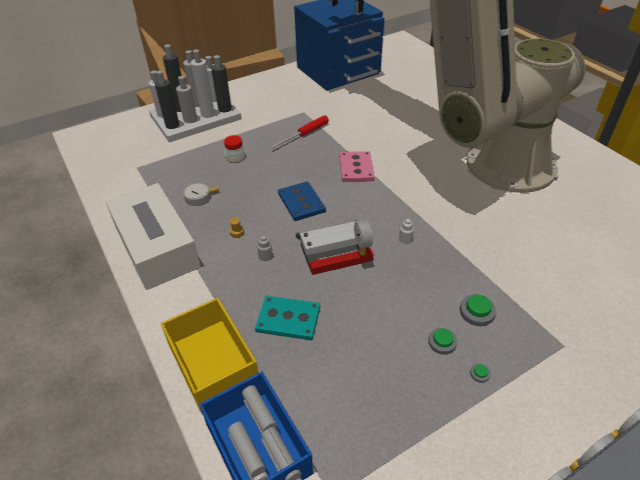

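The top view shows blue plate at (375,261), with pink (393,337) and turquoise (262,184) decoys. The bridge beam is at (309,255), with the red stop at (289,250). There are three green buttons: small (147,275), middle (181,270) and large (187,312). I choose the blue plate and the middle button, and will check sizes and take a close crop.

```bash
cat >> h.py <<'E'
def rect(cam,mask,roi,z):
    m=np.zeros(mask.shape,np.uint8);x0,y0,x1,y1=roi;m[y0:y1,x0:x1]=mask[y0:y1,x0:x1]
    n,l,st,_=cv2.connectedComponentsWithStats(m)
    k=1+np.argmax(st[1:,4]);c,_=cv2.findContours((l==k).astype(np.uint8),cv2.RETR_EXTERNAL,cv2.CHAIN_APPROX_NONE)
    P=np.array([ray(cam,p,z)[:2]*1000 for p in c[0][:,0]],np.float32)
    r=cv2.minAreaRect(P); return r,st[k]
def axis(r,long=True):
    b=cv2.boxPoints(r);e=[b[1]-b[0],b[2]-b[1]];e.sort(key=np.linalg.norm)
    v=e[1] if long else e[0];return np.degrees(np.arctan2(v[1],v[0]))%180
def plate(im,cam='top',roi=(320,220,440,300)):
    h=cv2.cvtColor(im,cv2.COLOR_RGB2HSV)
    m=((h[...,0]>100)&(h[...,0]<125)&(h[...,1]>120)).astype(np.uint8)
    r,st=rect(cam,m,roi,0.014);return r,axis(r)
E
python3 - <<'E'
from h import *
im=shot('top');h=cv2.cvtColor(im,cv2.COLOR_RGB2HSV)
print('plate',plate(im))
w=((h[...,1]<30)&(h[...,2]>150)).astype(np.uint8)
r,st=rect('top',w,(270,210,345,300),0.04);print('beam',r,axis(r),st)
red=(((h[...,0]<8)|(h[...,0]>172))&(h[...,1]>140)).astype(np.uint8)
r,st=rect('top',red,(260,210,330,290),0.022);print('red',r,axis(r),st)
g=((h[...,0]>45)&(h[...,0]<80)&(h[...,1]>120)).astype(np.uint8)
for roi in((135,262,160,290),(162,255,202,287),(165,290,210,335)):
    r,st=rect('top',g,roi,0.022);print('green',r)
a=cv2.resize(im[215:305,255:415],(800,450),interpolation=cv2.INTER_CUBIC)
b=cv2.resize(im[255:335,130:210],(300,300));c=np.zeros((450,800,3),np.uint8)
cv2.imwrite('pics/c1.png',np.vstack([a,np.pad(b[:150],((0,0),(0,500),(0,0)))])[:,:,::-1])
E
```

```text
plate (((526.8767700195312, -155.38157653808594), (108.69792175292969, 79.01705932617188), 82.05060577392578), np.float32(82.05059))
beam ((540.7412109375, 8.881156921386719), (45.92140579223633, 132.90902709960938), 75.24211883544922) 165.24213 [293 226  32  58 974]
red ((572.0819702148438, 56.85190200805664), (19.880573272705078, 98.16512298583984), 75.35966491699219) 165.35968 [280 222  18  41 325]
green ((490.43475341796875, 404.4288024902344), (20.838642120361328, 21.954450607299805), 45.95414733886719)
green ((503.4278259277344, 321.77410888671875), (31.81707763671875, 31.546531677246094), 1.3896355628967285)
green ((401.0579833984375, 305.9269104003906), (43.3533821105957, 43.38603210449219), 1.3153823614120483)
```

View pics/c1.png

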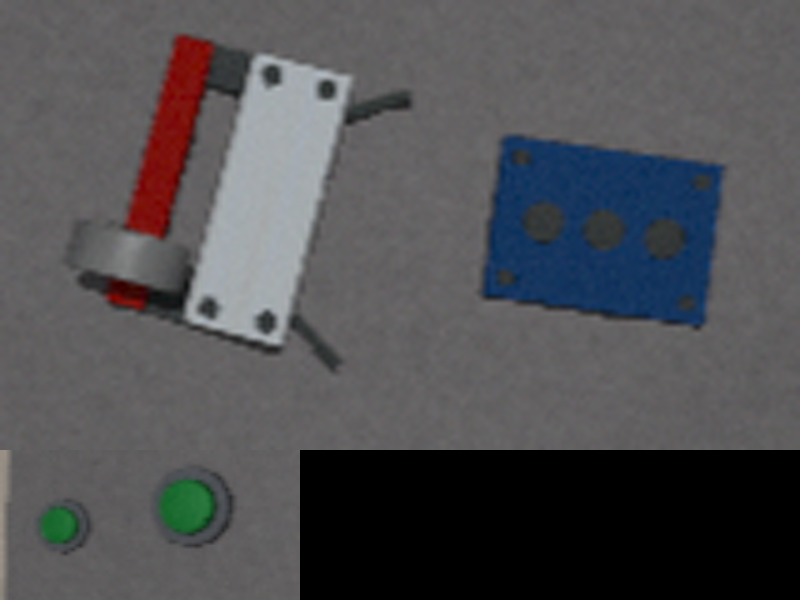

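The crop shows the blue plate, with its side near (600,230) in the crop facing the beam; the middle button sits at (190,505) in the crop. The sizes fit: the plate measures about 110x80, and the buttons 21, 32 and 43, so the middle one is right. In the bridge frame the plate is at about (-162,-28) mm and turned +6.7°. I'll nudge it sideways with both fingertips aligned to the bridge, then push it straight in.

```bash
cat >> h.py <<'E'
B=np.array([540.7,8.9]);TH=75.3
bx=np.array([np.cos(np.radians(TH)),np.sin(np.radians(TH))]);by=np.array([-bx[1],bx[0]])
def tob(p): d=np.array(p)[:2]-B; return np.array([d@bx,d@by])
def go(x=None,y=None,yaw=None,xy=None,z=None):
    """print tool-axis shift (mm) and turn to a bridge-frame (or world xy) mm target"""
    s=env.get_state();p=np.array(s['tcp_pos'])*1000;w,a,b,c=s['orientation']
    X=np.array([1-2*(b*b+c*c),2*(a*b+w*c)]);Y=np.array([2*(a*b-w*c),1-2*(a*a+c*c)])
    t=B+x*bx+y*by if xy is None else np.array(xy); d=t-p[:2]
    cur=np.degrees(np.arctan2(X[1],X[0]))
    print('clock',s['clock'],'tcp',p.round(1),'bridge',tob(p).round(1),'yaw',round(cur,2),'F',np.round(s['wrist_force'],1),'gap',s['finger_gap'])
    print('shift x,y',np.round([d@X,d@Y],1),'z',None if z is None else round(p[2]-z,1),'turn',None if yaw is None else round(np.radians((cur-yaw+180)%360-180),4))
E
python3 -m pendant '[[0,0.054,-0.0255,0,0],[0,0.054,-0.0255,0,0],[0,0.054,-0.0255,0,0],[0,0.054,-0.0255,0,0],[0,0.054,-0.0255,0,0],[0,0.054,-0.0255,0,0],[0,0.054,-0.0255,0,0],[0,0.054,-0.0255,0,0]]'
python3 -c "
from h import *
print(env.finger_overhang); go(-162,-105,-14.7,z=60)"
```

```text
clock: 1.55
tcp_pos: [0.5128, -0.2493, 0.2486]
orientation: [0.0, 0.992, 0.127, 0.0]
wrist_force: [-0.3, -1.3, 0.5]
finger_gap: 0.0426
grip_force: 0.0
0.017
clock 1.55 tcp [ 512.8 -249.3  248.6] bridge [-256.9  -38.5] yaw 14.54 F [-0.3 -1.3  0.5] gap 0.042633461527507514
shift x,y [104.4 -50.3] z 188.6 turn 0.5103
```

```bash
python3 -m pendant '[[0,0.052,-0.025,0,0],[0,0.052,-0.025,0,0],[0,0,0,0.03,0.17],[0,0,0,0.05,0.17],[0,0,0,0.05,0.17],[0,0,0,0.05,0],[0,0,0,0,0],[0,0,0,0,0]]'
python3 -c "
from h import *
go(-162,-105,-14.7,z=21)"
```

```text
clock: 2.55
tcp_pos: [0.6004, -0.1766, 0.07]
orientation: [0.0, 0.992, -0.128, 0.001]
wrist_force: [-0.1, -0.3, 0.4]
finger_gap: 0.0426
grip_force: 0.0
clock 2.55 tcp [ 600.4 -176.6   70. ] bridge [-164.3 -104.9] yaw -14.68 F [-0.1 -0.3  0.4] gap 0.04261656010413574
shift x,y [ 0.1 -2.3] z 49.0 turn 0.0004
```

```bash
python3 -m pendant '[[0,0,-0.002,0.02,0],[0,0,0,0.015,0],[0,0,0,0.007,0],[0,0,0,0.004,0],[0,0,0,0.002,0],[0,0,0,0,0]]'
python3 - <<'E'
from h import *
go(-162,-51,z=21)
im=shot('scene','s2.png')
cv2.imwrite('pics/s2c.png',cv2.resize(im[130:290,240:440],(750,600))[:,:,::-1])
E
```

```text
clock: 3.3
tcp_pos: [0.6001, -0.1744, 0.0205]
orientation: [0.0, 0.992, -0.128, 0.0]
wrist_force: [-0.6, -0.9, -0.8]
finger_gap: 0.0428
grip_force: 0.0
clock 3.3 tcp [ 600.1 -174.4   20.5] bridge [-162.2 -103.9] yaw -14.68 F [-0.6 -0.9 -0.8] gap 0.04279172505355343
shift x,y [-52.9  -0.2] z -0.5 turn None
```

View pics/s2c.png

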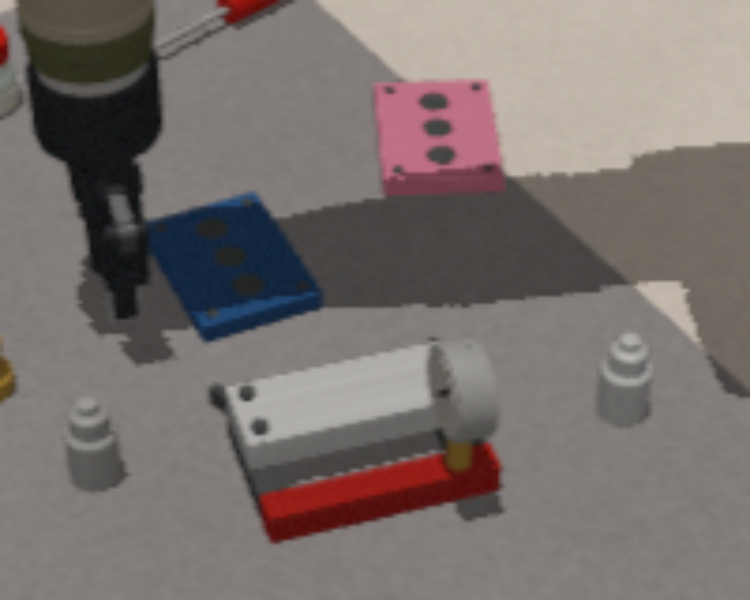

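The crop shows the near fingertip at (125,315), just right of the blue plate's long side and low over the bench; the wrist force is nil. I'll push sideways.

```bash
python3 -m pendant '[[0,-0.01,0,0,0],[0,-0.008,0,0,0],[0,-0.006,0,0,0],[0,-0.006,0,0,0],[0,-0.006,0,0,0],[0,-0.004,0,0,0],[0,-0.002,0,0,0],[0,0,0,0,0]]'
python3 - <<'E'
from h import *
go(-162,-51,z=21)
r,a=plate(shot('top'));print(r,a,tob(r[0]),a-TH)
E
```

```text
clock: 4.35
tcp_pos: [0.5593, -0.1636, 0.0204]
orientation: [0.0, 0.992, -0.128, 0.0]
wrist_force: [1.4, -0.9, 0.7]
finger_gap: 0.0426
grip_force: 0.5
clock 4.35 tcp [ 559.3 -163.6   20.4] bridge [-162.1  -61.7] yaw -14.68 F [ 1.4 -0.9  0.7] gap 0.042617429447442894
shift x,y [-10.7  -0.1] z -0.6 turn None
((518.5380249023438, -114.87547302246094), (43.23187255859375, 79.35396575927734), 75.12593078613281) 165.12593 [-125.34780089   -9.97244577] 89.82593
```

The plate is now square to the bridge, and its visible part is centred at y=-10 mm. I need 10 mm more, then I'll back off and raise.

```bash
python3 -m pendant '[[0,-0.004,0,0,0],[0,-0.004,0,0,0],[0,-0.002,0,0,0],[0,0,0,0,0],[0,0.01,0,0,0],[0,0.02,0,-0.01,0],[0,0.02,0,-0.04,0],[0,0,0,-0.03,0]]'
python3 -m pendant '[[0,0.05,0.03,0,0],[0,0.05,0.03,0,0],[0,0,0,0,0]]'
python3 - <<'E'
from h import *
r,a=plate(shot('top'));print(r,a,tob(r[0]),a-TH)
go(-255,0,TH,z=60)
E
```

```text
clock: 5.4
tcp_pos: [0.5996, -0.1743, 0.1011]
orientation: [0.0, 0.992, -0.128, 0.0]
wrist_force: [1.2, 0.4, 0.3]
finger_gap: 0.0425
grip_force: 0.0
clock: 5.78
tcp_pos: [0.6814, -0.2603, 0.0976]
orientation: [0.0, 0.992, -0.129, -0.0]
wrist_force: [0.0, -0.2, -0.9]
finger_gap: 0.0427
grip_force: 0.0
((503.3655700683594, -132.27537536621094), (84.6492691040039, 79.22327423095703), 74.93830871582031) 74.9383 [-146.02829628    0.28801706] -0.36170197
clock 5.825 tcp [ 679.7 -258.3   97.8] bridge [-223.2 -202.3] yaw -14.77 F [-0.7  0.9 -0.8] gap 0.04256407540977755
shift x,y [-202.2   32. ] z 37.8 turn -1.572
```

```bash
python3 -m pendant '[[0,-0.05,0.007,0,0],[0,-0.05,0.007,0,0],[0,-0.05,0.007,0,0],[0,-0.05,0.007,0,0],[0,0,0,0,-0.175],[0,0,0,0,-0.175],[0,0,0,0,-0.175],[0,0,0,0,-0.175]]'
python3 -m pendant '[[0,0,0,0,-0.175],[0,0,0,0,-0.175],[0,0,0,0,-0.175],[0,0,0,0,-0.175],[0,0,0,0,-0.172],[0,0,0,0,0],[0,0,0,0,0]]'
python3 - <<'E'
from h import *
go(-250,0,TH,z=21)
r,a=plate(shot('top'));print(r,a,tob(r[0]),a-TH)
E
```

```text
clock: 6.82
tcp_pos: [0.4777, -0.232, 0.1004]
orientation: [-0.001, 0.975, 0.223, -0.0]
wrist_force: [0.7, 0.2, -0.4]
finger_gap: 0.0427
grip_force: 0.0
clock: 7.7
tcp_pos: [0.4784, -0.2328, 0.1004]
orientation: [-0.0, 0.792, 0.611, -0.0]
wrist_force: [-0.1, -1.1, 0.3]
finger_gap: 0.0428
grip_force: 0.0
clock 7.7 tcp [ 478.4 -232.8  100.4] bridge [-249.6   -1.1] yaw 75.26 F [-0.1 -1.1  0.3] gap 0.0427598572489783
shift x,y [-0.4 -1.1] z 79.4 turn -0.0007
((500.1744689941406, -144.1367645263672), (109.61235809326172, 78.92658996582031), 75.2309799194336) 75.23096 [-158.31120277    0.36474449] -0.06904602
```

The plate is fully visible now, at (-158.3, 0.4) mm and square within 0.1°. Next I'll descend behind it and push.

```bash
python3 -m pendant '[[0,0,-0.001,0.03,0],[0,0,0,0.03,0],[0,0,0,0.012,0],[0,0,0,0.005,0],[0,0,0,0.002,0],[0,0,0,0,0],[0,0.01,0,0,0],[0,0.008,0,0,0]]'
python3 -m pendant '[[0,0.006,0,0,0],[0,0.008,0,0,0],[0,0.008,0,0,0],[0,0.008,0,0,0],[0,0.008,0,0,0],[0,0.008,0,0,0],[0,0.008,0,0,0],[0,0.008,0,0,0]]'
python3 - <<'E'
from h import *
go(-77,0,TH,z=21)
r,a=plate(shot('top'));print(r,a,tob(r[0]),a-TH)
E
```

```text
clock: 8.75
tcp_pos: [0.4829, -0.2153, 0.0217]
orientation: [0.0, 0.791, 0.611, 0.0]
wrist_force: [1.1, 0.3, -0.5]
finger_gap: 0.0425
grip_force: 0.0
clock: 9.75
tcp_pos: [0.4984, -0.1556, 0.0214]
orientation: [0.0, 0.791, 0.611, -0.0]
wrist_force: [-1.3, -3.7, 2.7]
finger_gap: 0.0425
grip_force: 2.0
clock 9.75 tcp [ 498.4 -155.6   21.4] bridge [-169.8   -0.8] yaw 75.38 F [-1.3 -3.7  2.7] gap 0.042535522490964026
shift x,y [92.8 -0.7] z 0.4 turn 0.0015
((514.24755859375, -90.70533752441406), (107.90213775634766, 78.92412567138672), 75.33129119873047) 75.331276 [-103.05754815    0.31094783] 0.03127289
```

```bash
python3 -m pendant '[[0,0.008,0,0,0],[0,0.008,0,0,0],[0,0.008,0,0,0],[0,0.008,0,0,0],[0,0.008,0,0,0],[0,0.008,0,0,0],[0,0.008,0,0,0],[0,0.006,0,0,0]]'
python3 - <<'E'
from h import *
go(-77,0,TH,z=21)
im=shot('top');r,a=plate(im);print(r,a,tob(r[0]),a-TH)
E
```

```text
clock: 10.8
tcp_pos: [0.5139, -0.0954, 0.0213]
orientation: [0.0, 0.791, 0.612, -0.0]
wrist_force: [-0.7, -3.9, 2.6]
finger_gap: 0.0425
grip_force: 2.1
clock 10.8 tcp [513.9 -95.4  21.3] bridge [-107.7   -0.5] yaw 75.4 F [-0.7 -3.9  2.6] gap 0.04250308731040926
shift x,y [30.7 -0.4] z 0.3 turn 0.0018
((527.7069702148438, -38.64742660522461), (46.35768508911133, 78.80220794677734), 75.45234680175781) 165.45235 [-49.28817701   0.50220148] 90.15234
```

Tracking is good and friction is about 4 N. Now I'll feel for the stop with small steps.

```bash
python3 -m pendant '[[0,0.006,0,0,0],[0,0.006,0,0,0],[0,0.005,0,0,0],[0,0.004,0,0,0],[0,0.003,0,0,0],[0,0.002,0,0,0],[0,0,0,0,0]]'
python3 -m pendant '[[0,0.001,0,0,0],[0,0,0,0,0]]'
python3 -m pendant '[[0,0.001,0,0,0],[0,0,0,0,0]]'
python3 -m pendant '[[0,0.001,0,0,0],[0,0,0,0,0]]'
python3 -c "
from h import *
go(-77,0,TH)"
```

```text
clock: 11.72
tcp_pos: [0.5204, -0.0703, 0.0212]
orientation: [-0.0, 0.791, 0.612, 0.0]
wrist_force: [-0.8, -1.0, 0.5]
finger_gap: 0.0425
grip_force: 0.8
clock: 11.98
tcp_pos: [0.5205, -0.0697, 0.0212]
orientation: [-0.0, 0.791, 0.611, -0.0]
wrist_force: [0.2, -2.8, 1.4]
finger_gap: 0.0428
grip_force: 1.3
clock: 12.22
tcp_pos: [0.5208, -0.0687, 0.0212]
orientation: [-0.0, 0.791, 0.611, -0.0]
wrist_force: [-1.3, -2.0, 1.7]
finger_gap: 0.0429
grip_force: 1.3
clock: 12.48
tcp_pos: [0.5211, -0.0677, 0.0212]
orientation: [-0.0, 0.791, 0.611, 0.0]
wrist_force: [-0.8, -2.5, 0.2]
finger_gap: 0.0427
grip_force: 1.2
clock 12.475 tcp [521.1 -67.7  21.2] bridge [-79.1  -0.5] yaw 75.39 F [-0.8 -2.5  0.2] gap 0.042724495080448024
shift x,y [ 2.1 -0.5] z None turn 0.0016
```

```bash
for i in 1; do python3 -m pendant '[[0,0.001,0,0,0],[0,0,0,0,0]]' ; python3 -m pendant '[[0,0.001,0,0,0],[0,0,0,0,0]]'; python3 -m pendant '[[0,0.001,0,0,0],[0,0,0,0,0]]'; done | grep -E 'tcp_pos|wrist'
```

```text
tcp_pos: [0.5214, -0.0667, 0.0213]
wrist_force: [0.4, -1.1, 0.3]
tcp_pos: [0.5215, -0.0658, 0.0212]
wrist_force: [-0.6, -2.5, 0.1]
tcp_pos: [0.5216, -0.0657, 0.0212]
wrist_force: [-1.6, -5.6, 0.0]
```

```bash
python3 -m pendant '[[0,0.001,0,0,0],[0,0,0,0,0]]' | grep -E 'tcp_pos|wrist'; python3 -m pendant '[[0,0.001,0,0,0],[0,0,0,0,0]]' | grep -E 'tcp_pos|wrist'
```

```text
tcp_pos: [0.5215, -0.0656, 0.0213]
wrist_force: [-2.3, -8.4, 0.7]
tcp_pos: [0.5216, -0.0655, 0.0213]
wrist_force: [-3.7, -11.3, 2.1]
```

The plate is home: the TCP is stalled at bridge x = -76.8, so plate x is about -10, and the force is rising. I'll back off, rise and check.

```bash
python3 -m pendant '[[0,-0.003,0,0,0],[0,-0.015,0,0,0],[0,-0.03,0,0,0],[0,-0.02,0,-0.03,0],[0,-0.02,0,-0.05,0],[-1,-0.03,0,-0.05,0],[-1,-0.05,0,0,0],[-1,0,0,0,0]]'
python3 - <<'E'
from h import *
im=shot('top');r,a=plate(im);print(r,a,tob(r[0]),a-TH)
a=cv2.resize(im[200:320,250:410],(800,600),interpolation=cv2.INTER_CUBIC);cv2.imwrite('pics/home.png',a[:,:,::-1])
h=cv2.cvtColor(im,cv2.COLOR_RGB2HSV);g=((h[...,0]>45)&(h[...,0]<80)&(h[...,1]>120)).astype(np.uint8)
print(rect('top',g,(162,255,202,287),0.022)[0])
for l in env.recognise('scene','start_button') if shot('scene') is not None else []: print(l, ray('scene',l['centre'],.02))
go(xy=(503.4,321.8),z=80)
E
```

```text
clock: 14.72
tcp_pos: [0.4799, -0.2288, 0.1522]
orientation: [0.001, 0.793, 0.61, 0.001]
wrist_force: [0.1, -0.2, -0.1]
finger_gap: 0.0002
grip_force: 0.0
((528.7957153320312, -34.520851135253906), (38.00657653808594, 78.86370849609375), 75.08747100830078) 165.08746 [-45.02039591   0.49624474] 89.78746
((503.4315490722656, 320.6368103027344), (31.554767608642578, 34.082454681396484), 0.18670091032981873)
{'centre': [475.9, 304.0], 'score': 0.85} [0.4016101  0.29821462 0.02      ]
{'centre': [445.5, 335.8], 'score': 0.79} [0.49881927 0.32323013 0.02      ]
{'centre': [478.1, 372.1], 'score': 0.48} [0.50078    0.40933811 0.02      ]
clock 14.875 tcp [ 479.5 -225.1  150.7] bridge [-2.419e+02 -1.000e-01] yaw 75.37 F [ 0.4 -0.3  0.8] gap -0.00011006890753516748
shift x,y [ 535.2 -115. ] z 70.7 turn None
```

View pics/home.png

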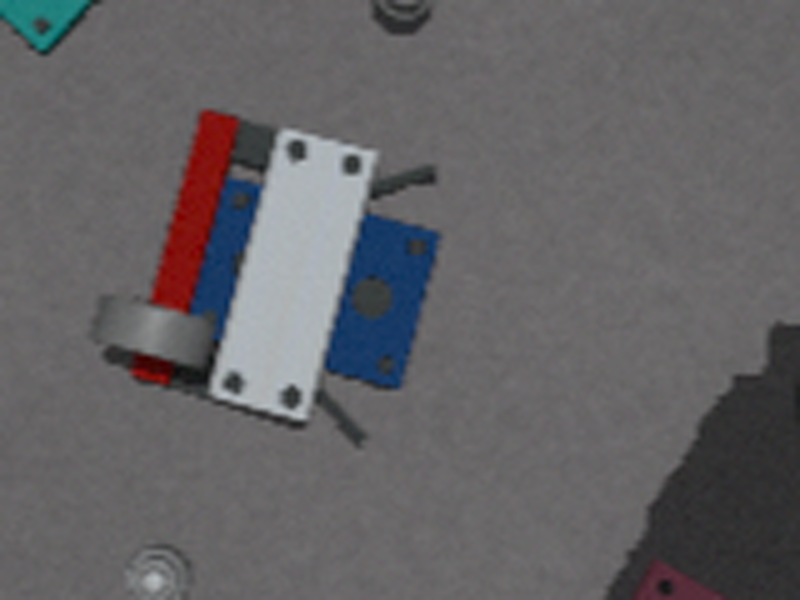

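The picture shows the plate's leading edge (about (225,250)) flush along the red stop, even along its length, and the trailing part sticking out squarely. The middle button is at (502,322) mm by both cameras. With the gripper shut, I'll raise over the bridge and go to the button.

```bash
python3 -m pendant '[[-1,0,0,-0.06,0],[-1,0.0534,-0.0115,0,0],[-1,0.0534,-0.0115,0,0],[-1,0.0534,-0.0115,0,0],[-1,0.0534,-0.0115,0,0],[-1,0.0534,-0.0115,0,0],[-1,0.0534,-0.0115,0,0],[-1,0.0534,-0.0115,0,0]]'
python3 -m pendant '[[-1,0.0534,-0.0115,0,0],[-1,0.0534,-0.0115,0,0],[-1,0.0534,-0.0115,0,0],[-1,0,0,0,0],[-1,0,0,0,0]]'
python3 -c "
from h import *
go(xy=(502,321.8),z=60)"
```

```text
clock: 15.88
tcp_pos: [0.4952, 0.1595, 0.2107]
orientation: [-0.0, 0.791, 0.612, -0.0]
wrist_force: [0.2, -0.4, -0.1]
finger_gap: -0.0002
grip_force: 0.0
clock: 16.5
tcp_pos: [0.5021, 0.3207, 0.2104]
orientation: [-0.0, 0.791, 0.612, -0.001]
wrist_force: [-0.1, -0.1, 0.0]
finger_gap: -0.0002
grip_force: 0.0
clock 16.5 tcp [502.1 320.7 210.4] bridge [291.8 116.5] yaw 75.52 F [-0.1 -0.1  0. ] gap -0.0001747491400041834
shift x,y [ 1.  -0.4] z 150.4 turn None
```

```bash
python3 -m pendant '[[-1,0.001,0,0.05,0],[-1,0,0,0.05,0],[-1,0,0,0.04,0],[-1,0,0,0.01,0],[-1,0,0,0,0],[-1,0,0,0,0]]'
python3 - <<'E'
from h import *
im=shot('scene');go(xy=(502,321.8))
cv2.imwrite('pics/btn.png',cv2.resize(im[260:420,370:570],(750,600))[:,:,::-1])
E
```

```text
clock: 17.25
tcp_pos: [0.5051, 0.3214, 0.0634]
orientation: [0.0, 0.791, 0.611, 0.002]
wrist_force: [0.1, -0.3, 0.0]
finger_gap: -0.0001
grip_force: 0.0
clock 17.3 tcp [505.2 321.6  63.4] bridge [293.5 113.7] yaw 75.37 F [ 0.2  0.  -0.4] gap -3.2464651991891635e-05
shift x,y [-0.6 -3.1] z None turn None
```

View pics/btn.png

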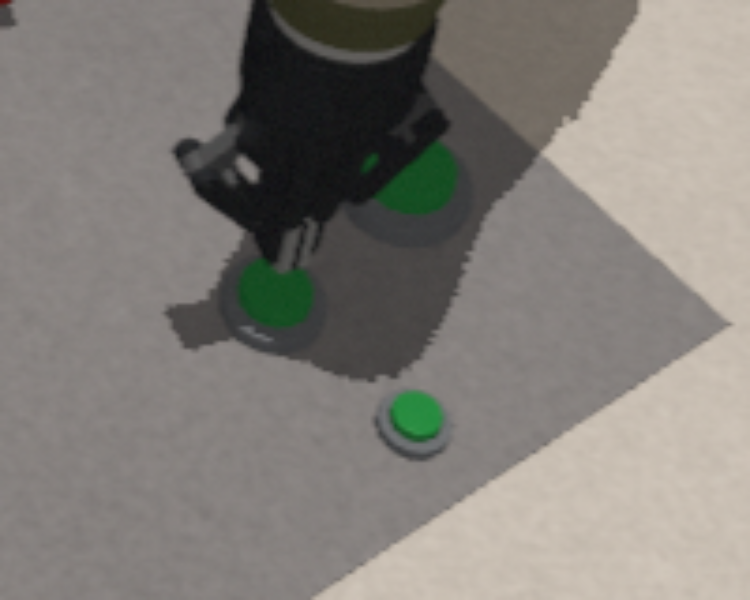

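The crop shows the closed fingertips at about (290,265), just above the middle button, whose top is centred at about (277,292). I'll trim by 3 mm and go down until contact.

```bash
python3 -m pendant '[[-1,-0.001,-0.003,0.01,0],[-1,0,0,0.008,0],[-1,0,0,0.004,0],[-1,0,0,0,0]]' | grep -E 'tcp|wrist'
python3 -m pendant '[[-1,0,0,0.002,0],[-1,0,0,0,0]]'| grep -E 'tcp|wrist'
python3 -m pendant '[[-1,0,0,0.002,0],[-1,0,0,0,0]]'| grep -E 'tcp|wrist'
python3 -m pendant '[[-1,0,0,0.002,0],[-1,0,0,0,0]]'| grep -E 'tcp|wrist'
```

```text
tcp_pos: [0.5, 0.3208, 0.0387]
wrist_force: [-1.2, -0.4, 1.5]
tcp_pos: [0.5004, 0.321, 0.0373]
wrist_force: [-0.9, 0.4, 2.0]
tcp_pos: [0.5006, 0.321, 0.0353]
wrist_force: [-2.2, 0.4, 4.2]
tcp_pos: [0.5006, 0.321, 0.0333]
wrist_force: [-1.8, -0.7, 5.3]
```

```bash
python3 -m pendant '[[-1,0,0,0.001,0],[-1,0,0,0.001,0],[-1,0,0,0.001,0],[-1,0,0,0,0]]'| grep -E 'tcp|wrist'
```

```text
tcp_pos: [0.5007, 0.3211, 0.0328]
wrist_force: [-6.9, -3.3, 21.2]
```

The button has bottomed out, with 21 N and the TCP stalled. I'll lift off straight up and finish clear.

```bash
python3 -m pendant '[[-1,0,0,-0.005,0],[-1,0,0,-0.01,0],[-1,0,0,-0.03,0],[-1,0,0,-0.05,0],[-1,0,0,-0.05,0],[-1,0,0,0,0],[-1,0,0,0,0],[-1,0,0,0,0]]'
python3 - <<'E'
from h import *
im=shot('top');r,a=plate(im,roi=(300,220,440,300));print(r,a,tob(r[0]),a-TH)
cv2.imwrite('pics/end.png',im[:,:,::-1])
E
```

```text
clock: 20.05
tcp_pos: [0.4996, 0.3204, 0.1734]
orientation: [-0.0, 0.791, 0.611, -0.002]
wrist_force: [-0.5, 0.2, 0.1]
finger_gap: -0.0001
grip_force: 0.0
((528.6961669921875, -34.39922332763672), (38.19042205810547, 79.11861419677734), 75.08747100830078) 165.08746 [-44.92801044   0.62339866] 89.78746
```

View pics/end.png

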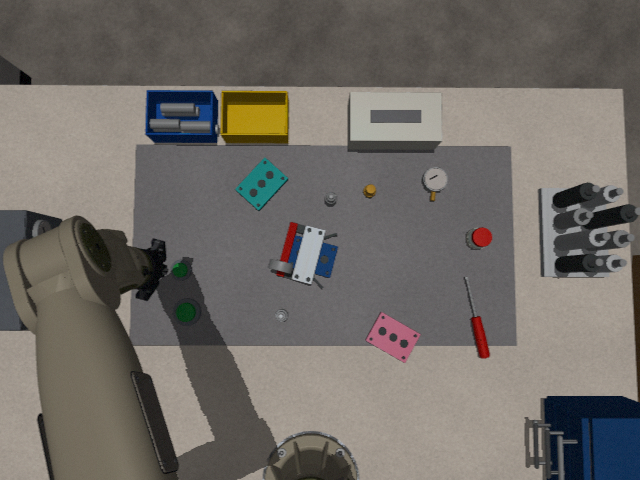

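The plate is home under the beam (about (326,262)), the bystanders are where they started, and the gripper is well clear above the button (about (155,270)).

```bash
python3 -c "
from workcell import env
print(env.hand_in())"
```

```text
the job is handed in; nothing more can be done
None
```

The plate is pushed home and square against the red stop, the middle green button was pressed fully down and released, the bystanders look unmoved, the arm is clear, and the job is handed in (no verdict was returned).

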